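# Shut and pin the gate of a rice-cake setting frame

### The job

Swing the gate of the small metal setting frame fully shut, then take the steel pin out of its wooden block and thread it down through the upper lug, the loose ring in the gate's tongue and the lower lug until its collar rests on the upper lug, and let go. Feel the pin in gently and never force it (keep it well under 25 N against the frame); leave the cakes, the bowl and the stamp where they are.

Things in the scene. Friction and masses are not known exactly. Their poses are not given: they have to be found in the camera images.
- setting_frame: Setting frame, fixed to the table: aluminium base plate 130 x 262 x 8 mm with walls 42 mm high round two rice cakes; origin under the plate, at yaw 0 x points away from the robot and y to its left. A gate closes the -x side. Past the gate's free end (+y) a steel post, 78 mm high, carries two steel lugs one above the other.
- lug_top (a point): Centre of the upper lug's hole, at its top face, 78 mm above the table. Lug 10 mm thick, 50 mm wide, hole 22 mm wide, so a 12 mm pin has 5 mm of play there. The post stands 34 mm away on the frame's +y side.
- lug_low (a point): Centre of the lower lug's hole, at its top face, 32 mm above the table, exactly below the upper hole. Lug 12 mm thick, hole 14 mm wide; 12 mm of free space below it.
- tongue (a point): Centre of the gate's tongue, 56 mm above the table; on the lugs' axis when the gate is shut. In the tongue lies a loose steel ring, 44 to 56 mm high, bore 14 mm, outside 48 mm. Its bore starts 3.8 to 4.2 mm off this point in an unknown direction and is not measured. It cannot lift or drop; about 1.5 N sideways shifts it (up to 5 mm off this point), and it stays where left.
- gate_hinge (a point): Vertical hinge axis of the gate, at table height (fixed to the frame, 183 mm from the lugs' axis in the frame's -y direction).
- gate (a joint): Gate angle in rad: 0 is fully shut (a firm stop), positive is open, towards the frame's -x (seen from above the free end swings counter-clockwise to open). Stiff hinge (0.7 N m friction), stays where it is left. Panel 10 mm thick, top 44 mm above the table.
- gate_post (a point): Steel grip post that stands upright on the gate, 14 mm diameter, from 44 to 84 mm above the table, 95 mm from the hinge; this point is on its axis 66 mm above the table and moves with the gate.
- pin: The pin; origin at the centre of its lower tip, z up along it. Steel shaft 12 mm diameter (0.7 mm chamfer at the tip), 64 mm long, then a collar 28 mm wide and 5 mm thick, then a square wooden grip, 16 x 16 mm (flats across its x and y) and 38 mm long (69 to 107 mm from the tip). About 90 g. It starts upright in the block, tip 7 mm above the table.
- pin_block: Wooden block 70 x 70 x 45 mm fixed to the table, with a hole 14 mm wide and 38 mm deep in which the pin stands; origin at the centre of its underside.
- cake_1: Rice cake, 51 x 52 x 35 mm, standing in the frame (origin under its centre); leave it.
- cake_2: The other rice cake in the frame, same size, nearer the lugs; leave it.
- steel_bowl: Small steel bowl, 130 mm wide, 46 mm high, to the right; leave it.
- stamp_1: Wooden cake stamp, 36 x 36 x 74 mm, standing to the left near the block; leave it.
Not all that is in view belongs to the job. What is shaped like the pin but purple or turquoise is not meant.

How it is judged:
On the way, in this order (a step that is already met when the one before it is completed fails the run):
1. the gate is fully shut (value of joint gate below 0.015 rad), for 0.2 s.
2. with the gate shut, the pin's tip has come out below the ring (value of joint gate below 0.03 rad and z of pin in the frame of lug_top below -0.035 m and horizontal distance between pin and lug_top below 0.007 m), for 0.1 s.
At the end, for the whole second after the job is handed in: The gate is shut (below 0.03 rad) and the pin stands at rest and upright (within 0.1 rad) through all three holes, its tip within 4 mm of the lugs' axis and at least 62 mm below the upper lug's top (collar within 2 mm of the lug) (value of joint gate below 0.03 rad and z of pin in the frame of lug_top below -0.062 m and horizontal distance between pin and lug_top below 0.004 m and angle between pin's own z axis and vertical below 0.1 rad and linear speed of pin below 0.02 m/s); the robot touches nothing.
It fails at once if the pin is pressed against the frame, gate or ring with more than 25 N (contact force between pin and setting_frame above 25 N).
It fails at once if steel_bowl is moved by more than 25 mm (distance of steel_bowl from where it was at the start of the episode above 0.025 m).
It fails at once if stamp_1 is moved by more than 25 mm (distance of stamp_1 from where it was at the start of the episode above 0.025 m).
It fails at once if cake_1 is moved by more than 25 mm (distance of cake_1 from where it was at the start of the episode above 0.025 m).
It fails at once if cake_2 is moved by more than 25 mm (distance of cake_2 from where it was at the start of the episode above 0.025 m).
It also fails if it takes over 72 s, if anything falls off the work surface, if the arm or the gripper's body presses on something with over 40 N, if the wrist force passes 120 N, or if a joint passes its speed limit or range.

### The arm

A 7-joint arm with a two-finger parallel gripper is mounted at the origin on a cart in front of the work surface, level with it; the furniture and walls round the work are solid. World frame = base frame: x ahead of the robot, y to its left, z up, the work surface at z = 0. Lengths are in m, angles in rad, forces in N, time in s.
With the tool pointing down it reaches from about 0.4 to 0.9 m from the base axis. Payload 5.5 kg.
Tool frame: the origin (TCP) lies midway between the tips of the shut fingers; the grasp point (between the pads) lies 19 mm behind it (manip.grip_depth is the distance from the TCP to the grasp point, in m); z points along the fingers, y is the line along which they close (so a half turn about z gives the same grasp; the last joint's range is limited). The gripper opens to 92 mm and grips with 3 to 60 N. Pads are 19 mm wide; open, the fingers measure 130 mm over their backs; the gripper's body (75 mm by 190 mm) begins 47 mm behind the grasp point.
Start: joints at [-1.042, 0.501, -0.427, 1.55, 0.221, 1.138, -0.21], TCP at [0.171, 0.627, 0.227] pointing down, gripper open.
Joint ranges: [-2.88, 2.88], [-0.31, 2.03], [-1.54, 1.56], [0.2, 2.42], [-1.41, 4.55], [0.19, 2.02], [-2.57, 2.57]. Speed limits (rad/s): [2.57, 2.57, 3.14, 3.14, 3.14, 3.14, 3.14].

### API

Orientations are given as a unit quaternion [x, y, z, w].
In Python, from bench import manip, effector, viewer gives the robot as it stands. Calls block until the motion is done:
- manip.move_pose(position, orientation): joint-space move of the TCP to a pose.
- manip.servo_line(position, ori=None, vel=0.15): straight line of the TCP; ori=None keeps the orientation; vel is the mean speed in m/s.
- manip.movej(angles): joint-space move.
- effector.open_jaws() and effector.close(f_grip=None): open the fingers fully, or close them until they stop; f_grip is the grip in N (None keeps the last).
- manip.sleep(seconds).
- manip.solve_ik(position, orientation): joint angles nearest the present ones, or None.
- viewer.get_image(name): name is "side" or "top" or "wrist"; returns the picture (384x512x3 uint8, red, green, blue); there is no depth.
- viewer.get_calibration(name): a dict with "vfov" (degrees; the focal length in pixels is half the picture's height over the tangent of half this angle, whatever the lens; pixels are square), "cx", "cy" (the principal point, pixels), "eye" and "attitude" of the camera in the world. Camera axes: x right, y down, z forward; pixel columns grow to the right and rows downward; lengths in m; the calibration is good to about 2 mm. A picture is of the moment at which its call begins: read the wrist's pose just before it. get_calibration takes no time and is no camera call; for the wrist camera it gives the pose at the moment of the call.
A pose or a line that the arm cannot do raises manip.PlanningError and nothing moves.
- manip.hand_in(): hands the job in; it is judged then, once.
Readings, each from a call of its own:
- manip.current_clock(): time.
- manip.current_q(): joint angles.
- manip.current_joint_velocities(): joint speeds.
- manip.current_tau(): joint torques, N m.
- manip.current_tool_pos(): TCP position.
- manip.current_tcp_rot(): TCP orientation.
- manip.current_force(): force on the tool from outside, world axes, zero at the start.
- manip.current_wrist_torque(): the same for the moment, N m.
- manip.current_finger_gap(): finger opening in m.
- manip.current_gripper_force(): force on a finger pad.
Only numpy, scipy, OpenCV 4.12 (cv2) and the standard library are available. Lean on these libraries where they do the work, as an engineer would, in place of code of your own. Each camera call takes 0.05 s, during which the arm holds its last target. There are 200 camera calls.

## Working session

There is one attempt and no reset: what is moved stays moved. The work goes in short steps, each a Python script; the robot and the scene stay as the last script left them, time stands still between calls to the robot, and variables do not carry over. Pictures are saved under pics/ and viewed, at most 10 in all, crops included, and the job is handed in when it is done.

```bash
mkdir -p pics; python3 - <<'E'
from bench import manip, effector, viewer
import cv2
for n in ("side","top"):
    im=viewer.get_image(n); cv2.imwrite(f"pics/{n}0.png",cv2.resize(im[:,:,::-1],(800,600),interpolation=cv2.INTER_CUBIC)); cv2.imwrite(f"raw_{n}.png",im[:,:,::-1])
    print(viewer.get_calibration(n))
print(viewer.get_calibration("wrist"),manip.current_tcp_rot(),manip.current_clock(),manip.current_force())
E
```

```text
{'vfov': 57.051599505206184, 'cx': 245.78152753564737, 'cy': 195.14544767514943, 'eye': array([0.49943324, 0.92494657, 0.55650741]), 'attitude': array([-0.00872788,  0.85201569, -0.52344198, -0.0012582 ])}
{'vfov': 45.26856932824712, 'cx': 264.58296932338703, 'cy': 189.77149776955338, 'eye': array([0.38275895, 0.0273296 , 1.43237869]), 'attitude': array([ 0.7153921 , -0.69686755,  0.03620676, -0.03576089])}
{'vfov': 60.2917687812895, 'cx': 254.09853545347974, 'cy': 194.58969077740556, 'eye': array([0.10065371, 0.6452969 , 0.3836317 ]), 'attitude': array([0.78719847, 0.60125045, 0.0829714 , 0.1092347 ])} [ 1.32476108e-01  9.91185796e-01 -8.79215306e-04 -1.59011683e-04] 0.1 [ 0.51120262 -0.126444    0.41866633]
```

View pics/top0.png

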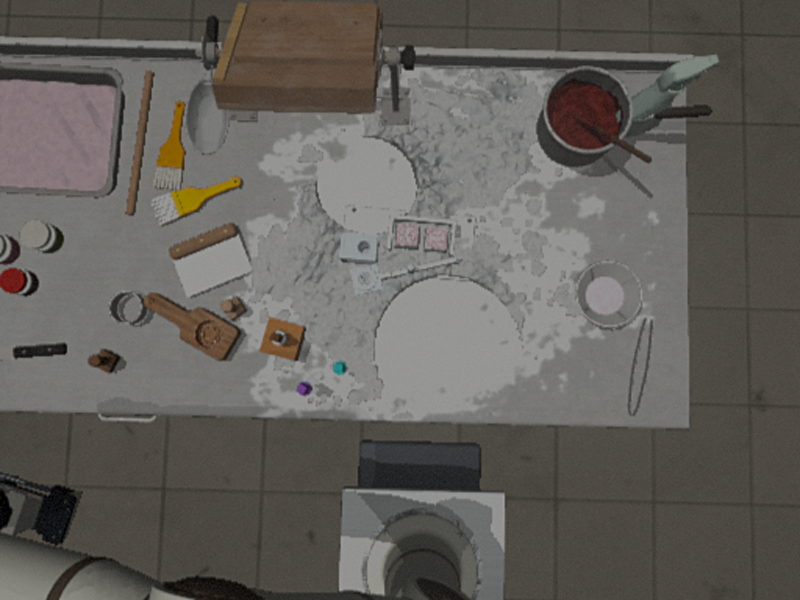

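View pics/side0.png

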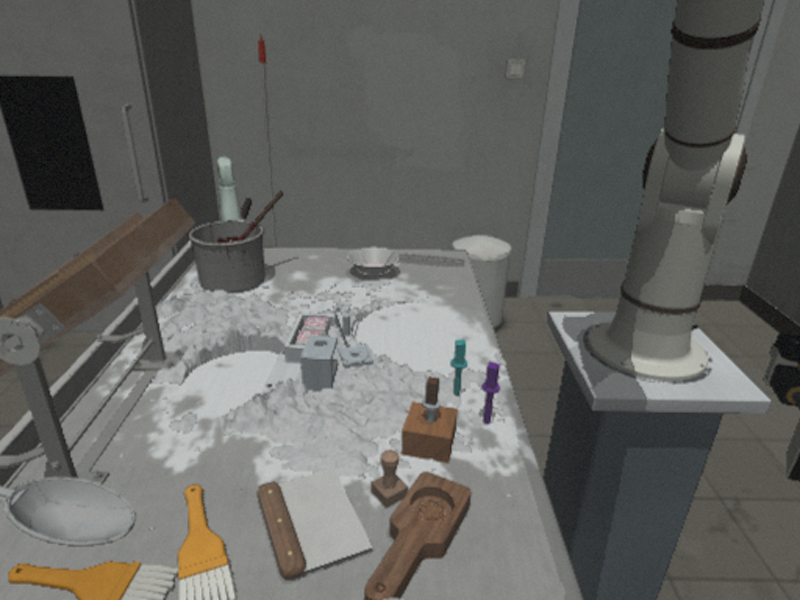

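The top view shows the pin in the wooden block at (283,338). The turquoise (340,368) and purple (304,388) look-alikes are decoys, since the pin has a wooden grip and stands in the block. The lugs are at (360,247), the tongue ring at (367,278), the gate post at about (411,268) and the hinge at about (455,260).

```bash
cat > h.py <<'E'
from bench import manip, effector, viewer
import cv2, numpy as np
from scipy.spatial.transform import Rotation as R
def foc(c): return 192/np.tan(np.radians(c["vfov"])/2)
def p2w(c,u,v,z):
    d=R.from_quat(c["attitude"]).apply([(u-c["cx"])/foc(c),(v-c["cy"])/foc(c),1]); e=np.array(c["eye"])
    return e+d*(z-e[2])/d[2]
def w2p(c,p):
    q=R.from_quat(c["attitude"]).inv().apply(np.array(p)-c["eye"]); return q[...,:2]/q[...,2:]*foc(c)+[c["cx"],c["cy"]]
def down(yaw): # tool z down; tool y axis at world angle yaw (closing line)
    y=np.array([np.cos(yaw),np.sin(yaw),0]); z=np.array([0,0,-1.]); return R.from_matrix(np.c_[np.cross(y,z),y,z]).as_quat()
E
python3 - <<'E'
from h import *
c=viewer.get_calibration("top"); s=.64
for n,u,v,z in [("lug",360,247,.078),("post",411,268,.084),("hinge",456,261,.044),("tongue",366,279,.056),("pin",280,336,.114),("block",283,340,.045),("stamp",232,307,.07),("bowl",609,295,.046)]:
    print(n,p2w(c,u*s,v*s,z).round(3))
w=viewer.get_calibration("wrist"); T=R.from_quat(manip.current_tcp_rot())
print("cam in tcp",T.inv().apply(w["eye"]-manip.current_tool_pos()),(T.inv()*R.from_quat(w["attitude"])).as_matrix().round(3), "yaw",T.as_matrix()[:,1])
im=cv2.imread("raw_top.png"); cv2.imwrite("pics/crop.png",cv2.resize(im[125:255,155:310],(775,650),interpolation=cv2.INTER_CUBIC)[:600])
E
```

```text
lug [0.613 0.132 0.078]
post [0.575 0.034 0.084]
hinge [ 0.596 -0.053  0.044]
tongue [0.555 0.121 0.056]
pin [0.438 0.271 0.114]
block [0.434 0.277 0.045]
stamp [0.493 0.372 0.07 ]
bowl [ 0.537 -0.351  0.046]
cam in tcp [ 0.07241659 -0.00055789 -0.15785072] [[-0.001 -0.962 -0.272]
 [ 1.    -0.001  0.001]
 [-0.001 -0.272  0.962]] yaw [ 0.26261659  0.96489862 -0.00178506]
```

View pics/crop.png

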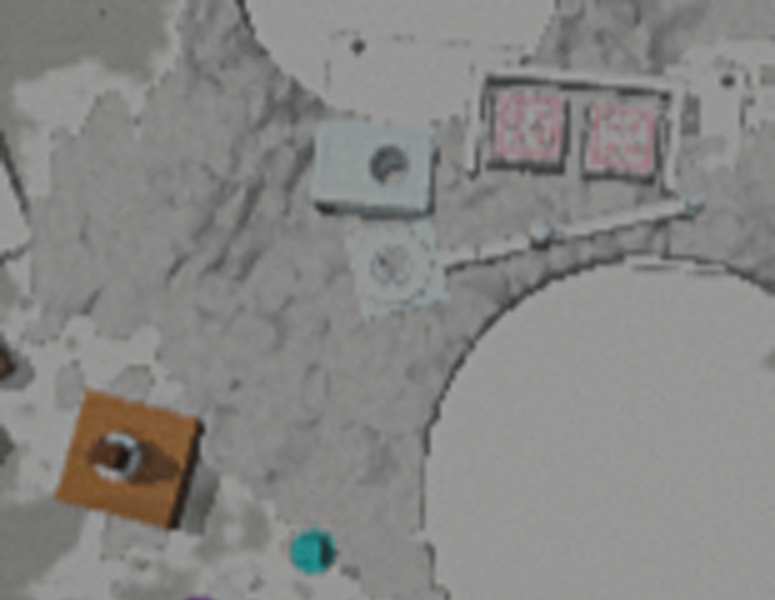

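The crop confirms it. The wooden-gripped steel pin stands in the block at crop (113,457), with the turquoise decoy at (313,552). The lug hole is at (390,165), the ring and tongue at (397,267), the post at (541,232) and the hinge at (690,207). Next I'll look from close by with the wrist camera.

```bash
cat >> h.py <<'E'
import pickle
def snap(n):
    c=viewer.get_calibration("wrist"); im=viewer.get_image("wrist")[:,:,::-1]; cv2.imwrite(f"raw_{n}.png",im); pickle.dump(c,open(f"{n}.pkl","wb")); return im
E
python3 - <<'E'
from h import *
manip.move_pose([0.44,0.27,0.25],down(np.pi/2)); snap("pin")
manip.move_pose([0.58,0.10,0.20],down(np.pi/2)); im=snap("frame")
cv2.imwrite("pics/frame.png",cv2.resize(im,(800,600),interpolation=cv2.INTER_CUBIC))
cv2.imwrite("pics/pin.png",cv2.resize(cv2.imread("raw_pin.png"),(800,600),interpolation=cv2.INTER_CUBIC))
print(manip.current_clock(),manip.current_q().round(2),manip.current_tool_pos())
E
```

```text
2.7417 [-0.04  0.4  -0.23  1.74  0.1   1.02  1.27] [0.57921958 0.103194   0.20049382]
```

View pics/frame.png

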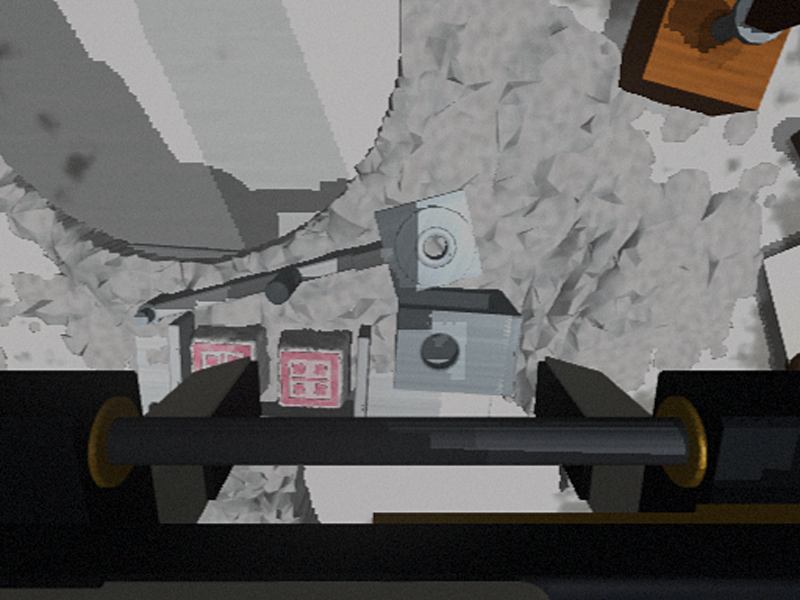

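View pics/pin.png

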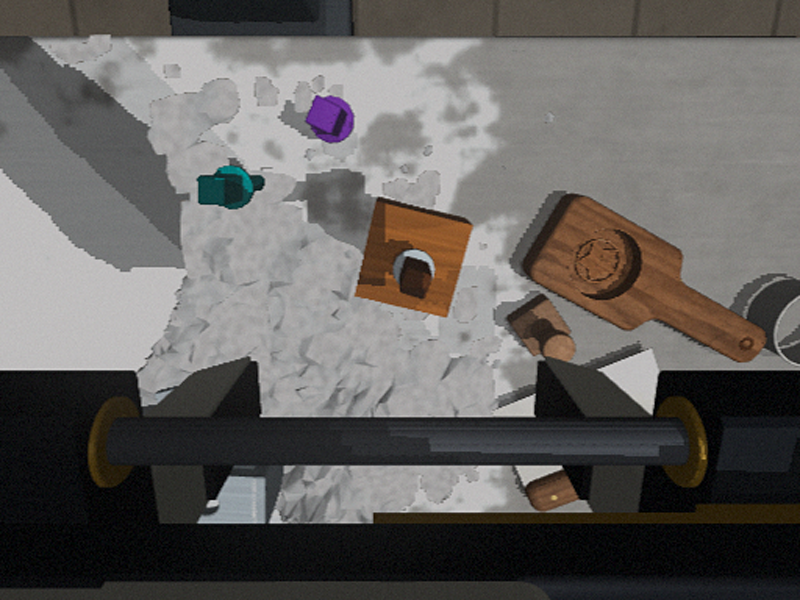

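The frame picture shows the lug hole at (440,351), the ring bore at (436,246), the gate post top at about (283,290) and the hinge at (145,315). The pin picture shows the real pin's grip at about (416,277) in the block, with the decoys at (228,188) and (330,118). Now an enlarged crop of both.

```bash
python3 - <<'E'
from h import *
f=cv2.imread("raw_frame.png"); p=cv2.imread("raw_pin.png")
a=cv2.resize(f[110:260,240:340],(400,600),interpolation=cv2.INTER_CUBIC)
b=cv2.resize(p[120:210,220:310],(400,400),interpolation=cv2.INTER_CUBIC)
b=cv2.convertScaleAbs(b,alpha=1.6,beta=15)
d=cv2.resize(f[175:215,80:205],(400,128),interpolation=cv2.INTER_CUBIC)
m=np.zeros((600,800,3),np.uint8); m[:,:400]=a; m[:400,400:]=b; m[400:528,400:]=d
cv2.imwrite("pics/mont.png",m)
E
```

```text
(no output)
```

View pics/mont.png

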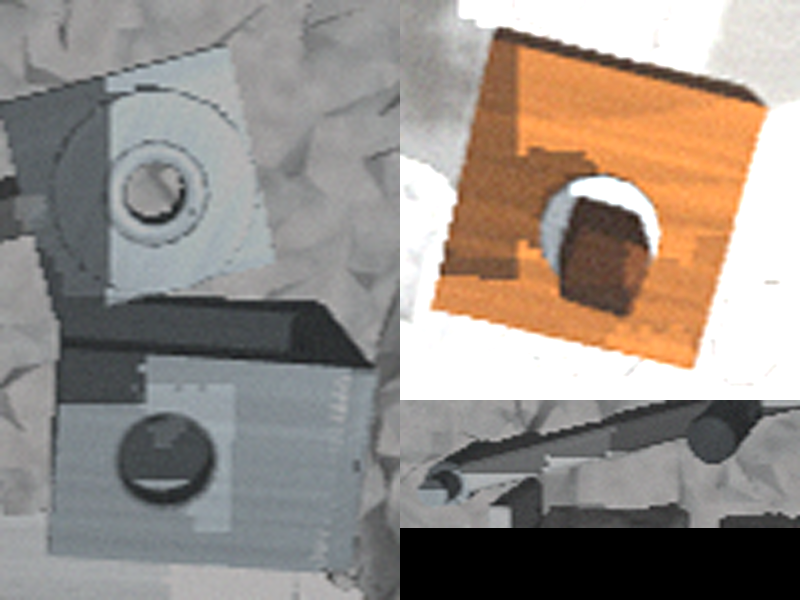

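```bash
python3 - <<'E'
from h import *
c=pickle.load(open("frame.pkl","rb")); t=viewer.get_calibration("top")
P=lambda u,v,z:p2w(c,u,v,z)[:2]
lug=P(281.5,224.25,.078); bore=P(278.75,157.5,.056); post=P(177.5,186.9,.084); h=P(92.5,201.6,.05)
A,B,C=P(297,120.75,.056),P(308.25,175.5,.056),P(266.75,185.75,.056)
print("lug",lug,"bore",bore,"post",post,"hinge",h,A,B,C)
print("AB",np.linalg.norm(A-B),"BC ang",np.degrees(np.arctan2(*(B-C)[::-1])),"AB ang",np.degrees(np.arctan2(*(A-B)[::-1])))
print("lug-h",np.linalg.norm(lug-h),"post-h",np.linalg.norm(post-h),"bore-h",np.linalg.norm(bore-h))
L=(155+228/5)  # lug edges in crop at 4x
for a,b in [((50,553),(355,572)),((150,357),(372,368)),((372,368),(358,570))]:
    a,b=[P(240+x/4,110+y/4,.078) for x,y in(a,b)]; print("edge",np.degrees(np.arctan2(*(b-a)[::-1])),np.linalg.norm(b-a))
print("top: lug",p2w(t,233,158,.078),"post",p2w(t,263.2,171.4,.084),"h",p2w(t,293,166.4,.05),"pin",p2w(t,177.6,216.4,.114))
c=pickle.load(open("pin.pkl","rb"))
q=lambda x,y,z:p2w(c,(x-400)/4.444+220,y/4.444+120,z)[:2]
print("pin top",q(603,273,.114),"collar",q(600,228,.076))
f=[q(*k,.114) for k in [(567,232),(650,248),(632,316),(560,296)]]
for i in range(4): d=f[(i+1)%4]-f[i]; print("grip edge",np.degrees(np.arctan2(d[1],d[0])),np.linalg.norm(d))
k=[q(*k,.045) for k in [(500,40),(765,105),(693,367),(432,308)]]
for i in range(4): d=k[(i+1)%4]-k[i]; print("block edge",np.degrees(np.arctan2(d[1],d[0])),np.linalg.norm(d))
print("block ctr",np.mean(k,0))
E
```

```text
lug [0.61358565 0.12705894] bore [0.55649105 0.12495083] post [0.57732084 0.03672341] hinge [ 0.6009339  -0.05481694] [0.5234042  0.14052615] [0.57339356 0.15289894] [0.5833169  0.11423377]
AB 0.051497785336380136 BC ang 104.39417456726632 AB ang -166.09819570565028
lug-h 0.18231540185919748 post-h 0.09453683739065799 bore-h 0.18517996141586193
edge 86.15289431649285 0.07084299511219963
edge 87.10450479901247 0.04931959645555284
edge 0.022775230829021914 0.048928783766068504
top: lug [0.61371511 0.12476722 0.078     ] post [0.57498247 0.03379524 0.084     ] h [ 0.59752212 -0.05601267  0.05      ] pin [0.43438463 0.27495039 0.114     ]
pin top [0.43751228 0.28141659] collar [0.43599386 0.28205907]
grip edge 78.92276240171229 0.01732110929393051
grip edge -13.472313229269696 0.01482780106759944
grip edge -105.95756148046182 0.015535852274174953
grip edge 174.09731910771586 0.013548354647443275
block edge 76.44974278244054 0.06692800627109131
block edge -13.249090838276254 0.0693046958818865
block edge -103.19849782648177 0.06895159301710273
block edge 165.08759602801217 0.06974676395499337
block ctr [0.43745714 0.28246549]
```

Measurements agree with the given sizes: hinge to lug 182 mm, hinge to post 95 mm, lug 49–50 mm wide, block 69 mm. Frame yaw is about -3.7°, the gate is about 18° open, and the ring bore sits roughly (+2,+3) mm off the tongue. Now I'll shut the gate.

```bash
python3 - <<'E'
from h import *
o=down(np.radians(86.3))
effector.close(20)
manip.move_pose([0.54,0.038,0.12],o); manip.servo_line([0.54,0.038,0.060],vel=.1)
manip.sleep(.2); f0=manip.current_force(); print(manip.current_clock(),f0,manip.current_tool_pos())
manip.servo_line([0.583,0.0385,0.060],vel=.06); print(manip.current_force()-f0)
x=.583
while x<.606:
    x+=.0015; manip.servo_line([x,0.039,0.060],vel=.03); f=manip.current_force()-f0
    print(round(x,4),f.round(1),manip.current_tool_pos().round(4))
    if abs(f[0])>18: break
manip.sleep(.2);print(manip.current_clock(),manip.current_force()-f0)
E
```

```text
5.65 [-0.26162215 -0.60764823  0.5892809 ] [0.54065068 0.03803356 0.06076346]
[-4.28727579  4.35438348  1.01718974]
0.5845 [-6.6  3.   2.4] [0.5821 0.0407 0.0591]
0.586 [-7.   3.8  1.5] [0.5835 0.0408 0.059 ]
0.5875 [-6.7  3.6  2.3] [0.585  0.0409 0.059 ]
0.589 [-6.3  3.6  2.2] [0.5864 0.0409 0.059 ]
0.5905 [-6.7  3.5  1.7] [0.5879 0.0408 0.0589]
0.592 [-6.4  3.8  1.8] [0.5894 0.0408 0.0589]
0.5935 [-7.4  4.   1.9] [0.5908 0.0407 0.0589]
0.595 [-11.2   3.7   6.1] [0.5909 0.0407 0.0588]
0.5965 [-14.3   3.5   9.5] [0.5909 0.0407 0.0587]
0.598 [-17.8   3.2  12.2] [0.591  0.0406 0.0586]
0.5995 [-23.2   3.4  15.2] [0.5911 0.0406 0.0586]
9.4667 [-20.63255014   3.26306923  15.93816284]
```

```bash
python3 - <<'E'
from h import *
manip.servo_line([0.55,0.039,0.062],vel=.1); manip.servo_line([0.54,0.045,0.16],vel=.2)
effector.open_jaws()
o=down(np.radians(76.7))
manip.move_pose([0.437,0.282,0.17],o); manip.servo_line([0.437,0.282,0.085],vel=.1); manip.sleep(.3)
p=manip.current_tool_pos(); print(p); 
manip.servo_line([0.437*2-p[0],0.282*2-p[1],0.082],vel=.05)
print(manip.current_tool_pos(),manip.current_force())
effector.close(40); manip.sleep(.2)
print("gap",manip.current_finger_gap(),manip.current_force(),manip.current_tool_pos(),manip.current_clock())
im=viewer.get_image("side")[:,:,::-1]; cv2.imwrite("raw_s2.png",im)
w=snap("w2"); m=np.hstack([cv2.resize(im[180:320,190:330],(400,400)),cv2.resize(w[120:320,160:360],(400,400))]); cv2.imwrite("pics/g.png",m)
E
```

```text
[0.43731226 0.28221369 0.08549785]
[0.43642911 0.28161647 0.08176037] [-0.4611232  -0.07785645  0.40692974]
gap 0.016128543373126476 [-0.58747347 -0.13426062 -0.21467771] [0.43671103 0.28178827 0.08199136] 16.125
```

View pics/g.png

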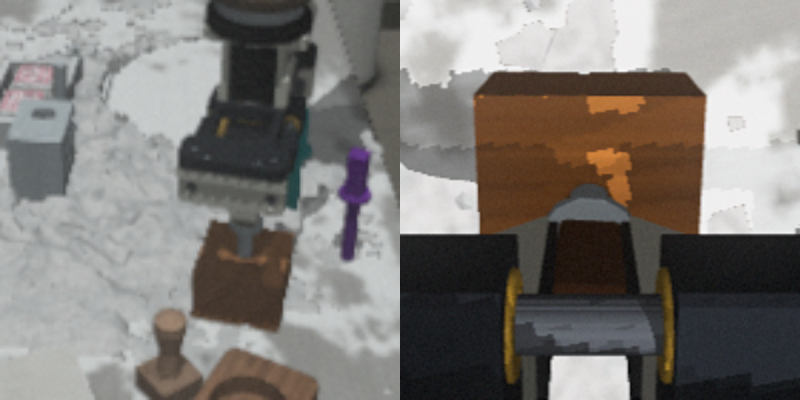

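Grip gap is 16.1 mm and the pin sits square between the pads with its tip 75 mm below the TCP. I'll lift, go into the upper lug and feel for its hole centre.

```bash
cat >> h.py <<'E'
OFF=.075; Q=down(np.radians(86.3)); ex=R.from_euler("z",-3.7,degrees=True).apply([1,0,0])[:2]; ey=np.array([-ex[1],ex[0]])
def go(xy,tip,vel=.05): manip.servo_line([xy[0],xy[1],tip+OFF],vel=vel)
def frc(): return manip.current_force()-np.load("f0.npy")
def feel(c,tip,d,lim=3,mx=.008,st=.001):
    s=0
    while s<mx:
        s+=st; go(c+s*d,tip,.04); f=frc()
        if -f[:2]@d>lim: break
    p=manip.current_tool_pos()[:2]; print("feel",d.round(2),round(s,4),f.round(1),p.round(4)); return p
def centre(c,tip,**k):
    for d in (ex,ey):
        a=feel(c,tip,d,**k); go(c,tip,.08); b=feel(c,tip,-d,**k); c=c+d*(((a+b)/2-c)@d); go(c,tip,.08); print(" span",(a-b)@d)
    return c
def descend(xy,z0,z1,lim=4,st=.001,vel=.03):
    z=z0
    while z>z1:
        z=max(z-st,z1); go(xy,z,vel); f=frc()
        if f[2]>lim: return False,z
    return True,z
E
python3 - <<'E'
from h import *
manip.servo_line([.437,.282,.19],vel=.15)
c=np.array([.6136,.127])
manip.move_pose([*c,.19],Q); manip.sleep(.3); np.save("f0.npy",manip.current_force())
go(c,.086); manip.sleep(.2); p=manip.current_tool_pos(); print(p, R.from_quat(manip.current_tcp_rot()).as_matrix()[:,2].round(4))
ok,z=descend(c,.084,.065); print(ok,z,frc().round(1),manip.current_tool_pos())
if ok:
    c=centre(c,.065); print("centre",c); np.save("c.npy",c)
print(manip.current_clock())
E
```

```text
[0.61390478 0.12703883 0.16143757] [ 8.e-04  1.e-04 -1.e+00]
True 0.065 [-0.   0.5  0.5] [0.61352574 0.12698563 0.13988216]
feel [ 1.   -0.06] 0.007 [-3.5 -0.2  2.2] [0.6199 0.1267]
feel [-1.    0.06] 0.007 [ 4.  -0.5 -1.1] [0.6074 0.1272]
 span 0.012480479347523898
feel [0.06 1.  ] 0.008 [ 0.1 -5.1  2.3] [0.6144 0.1333]
feel [-0.06 -1.  ] 0.008 [-0.8  5.1  0.3] [0.6129 0.1208]
 span 0.012596993490779664
centre [0.61365521 0.12703457]
32.5083
```

Hole centre (0.6137, 0.1270) matches the vision estimate. Now I'll probe for the ring bore, starting with the direction seen in the picture.

```bash
python3 - <<'E'
from h import *
c=np.load("c.npy"); hit=None
for a in (57,32,82,10,105,130,-20,160,-60,200,240,270):
    d=.0039*(np.cos(np.radians(a))*ex+np.sin(np.radians(a))*ey)
    go(c+d,.059,.08); go(c+d,.0525,.05); f=frc(); z=manip.current_tool_pos()[2]-OFF
    print(a,f.round(1),round(z,4),round(manip.current_clock(),1))
    if f[2]<4 and z<.0545: hit=a; break
    if manip.current_clock()>45: go(c+d,.059,.08); break
if hit is not None:
    go(c+d,.049,.04); print(frc().round(1),manip.current_tool_pos()-[0,0,OFF])
print(hit,manip.current_clock())
E
```

```text
57 [0. 0. 0.] 0.0519 33.0
[-0.1  0.3  0.4] [0.61578508 0.13005389 0.04873609]
57 33.2917
```

First try is in the bore, with no force. Next: go through the ring, drag it onto the axis and feel for the lower hole.

```bash
python3 - <<'E'
from h import *
c=np.load("c.npy"); d=.0039*(np.cos(np.radians(57))*ex+np.sin(np.radians(57))*ey)
go(c+d,.038,.04); print(frc().round(1)); manip.sleep(.15)
go(c-d*.15,.038,.03); go(c,.038,.03); manip.sleep(.1); print(frc().round(1),manip.current_tool_pos()-[0,0,OFF])
hit=False
for r,a in [(0,0)]+[(.0013,k) for k in range(0,360,60)]+[(.0025,k) for k in range(0,360,45)]:
    p=c+r*(np.cos(np.radians(a))*ex+np.sin(np.radians(a))*ey)
    go(p,.034,.06); go(p,.0285,.04); f=frc(); t=manip.current_tool_pos()-[0,0,OFF]
    print(r,a,f.round(1),t.round(4),round(manip.current_clock(),1))
    if f[2]<4 and t[2]<.0305: hit=True; break
    if manip.current_clock()>50: break
print(hit)
E
```

```text
[-0.5 -0.6  1.7]
[ 0.2 -1.2  0.6] [0.61359417 0.12677988 0.03791357]
0 0 [-1.3  0.1  0.8] [0.6133 0.127  0.028 ] 35.0
True
```

```bash
python3 - <<'E'
from h import *
c=np.load("c.npy")
ok,z=descend(c,.0285,.0165,lim=6,st=.004,vel=.04); print(ok,z,frc().round(1))
if ok: ok,z=descend(c,.0165,.0125,lim=4,st=.001,vel=.03)
manip.sleep(.1); print(ok,z,frc().round(1),manip.current_tool_pos()-[0,0,OFF],manip.current_clock())
E
```

```text
True 0.0165 [-0.2 -0.1  1.3]
False 0.013499999999999998 [-1.3 -0.2  6.3] [0.61387255 0.12707387 0.01402473] 36.65
```

The tip is at 14.0 mm, so the collar is seated. Release, retreat upward and check.

```bash
python3 - <<'E'
from h import *
c=np.load("c.npy"); go(c,.0142); effector.open_jaws(); manip.sleep(.2)
go(c,.08,.12); manip.servo_line([c[0],c[1],.23],vel=.15); manip.sleep(.3); w=snap("end"); s=viewer.get_image("side")[:,:,::-1]
cv2.imwrite("pics/end.png",np.hstack([cv2.resize(w[90:290,180:380],(400,400)),cv2.resize(s[180:270,170:260],(400,400))]))
print(manip.current_clock(),manip.current_force())
E
```

```text
40.1167 [ 0.37761418  0.47794252 -0.69099902]
```

View pics/end.png

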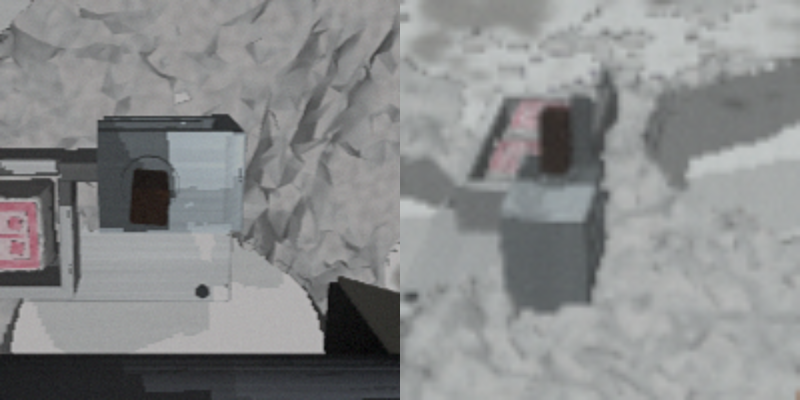

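The pin stands upright with its collar on the upper lug (wrist crop (150,190)). The gate is shut and the gripper is clear.

```bash
python3 -c "
from bench import manip
print(manip.hand_in())"
```

```text
the job is handed in; nothing more can be done
None
```

I shut the gate, threaded the pin through the upper lug, ring and lower lug until its collar rested on the upper lug, let go, and handed the job in at about 40 s; no verdict came back.

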